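Slide a price plate out of its tray and set it on the counter easel

ROBOT

A 7-joint arm with a two-finger parallel gripper is mounted at the origin on the work surface. World frame = base frame: x ahead of the robot, y to its left, z up, the work surface at z = 0. Lengths are in m, angles in rad, forces in N, time in s.
With the tool pointing down it reaches from about 0.425 to 0.875 m from the base axis. Payload 4.7 kg.
Tool frame: the origin (TCP) lies on the centre line of the jaws, within the pads' length; the fingertips stand 14 mm ahead of it and the grasp point (between the pads) lies 5 mm behind it; z points along the fingers, y is the direction in which the jaws open and shut (so a half turn about z gives the same grasp; the last joint's range is limited). The gripper opens to 85 mm and grips with 20 to 120 N. Pads are 22 mm wide; open, the fingers measure 114 mm over their backs; the gripper's body (76 mm by 85 mm) begins 54 mm behind the grasp point. The pads swing forward as they close: fully open they stand 13 mm farther back than shut.
Start: joints at [-1.204, 0.321, -0.07, 1.45, 0.023, 1.371, -0.057], TCP at [0.225, 0.61, 0.245] pointing down, gripper open.
Joint ranges: [-2.86, 2.86], [-0.3, 2.09], [-1.38, 1.24], [0.06, 2.45], [-1.56, 4.7], [0.09, 2.05], [-2.69, 2.69]. Speed limits (rad/s): [2.57, 2.57, 3.14, 3.14, 3.14, 3.14, 3.14].

INTERFACE

Orientations are given as a unit quaternion [x, y, z, w].
In Python, from bench import r gives the robot as it stands.
- The arm moves only by the shell command python3 -m crank 'ROWS' [FORCE]. ROWS is a JSON object of lists of equal length, an entry for each row: "linear": the shift along the tool's x, y, z in mm, a list of three; "roll": the turn about the tool's z in rad; "fingers": the gripper's target within -1 to 1 (shut at 1, half-way at 0, fully open at -1). In form: {"linear": [[dx, dy, dz], ...], "roll": [roll, ...], "fingers": [fingers, ...]}. A call has exactly 5 rows; each row shifts and turns the commanded pose from where the row before left it, along the tool's axes as they then stand; what a row does not reach is not made up. A row lasts 1/12 s, in which the tool goes at most 41.7 mm and 7.16 degrees, less where a joint would pass 70% of its speed; a pose out of reach is approached as far as the arm can. A call with a gripper value outside its range is refused whole. The fingers move at their own pace and stop on an object; FORCE is the grip in N (left out, the last holds). Time passes only in rows, so rows that do not move let the fingers close, or fill a call up. It gives the time, the measured TCP pose, the force and the opening at its end, in the units of the state.
- r.state(): the state, without advancing time (a new reading comes with each control period).
- r.get_image(name): name is "side" or "top" or "wrist"; returns a dict with "img" (400x640x3 uint8, red, green, blue), "K" (3x3 intrinsics, pixels), "cam_to_world" (4x4, takes a point from camera to world coordinates). Camera axes: x right, y down, z forward; pixel columns grow to the right and rows downward; lengths in m; the calibration is good to about 2 mm. The wrist camera is an equidistant fisheye: a pixel r from the principal point sees the ray r / f radians off the axis. A picture is of the moment at which its call begins. There is no depth.
- r.job_done(): hands the job in, once; it reports no verdict.
The state is a dict: "clock": time; "joint_pos": joint angles; "dq": joint speeds; "effort": joint torques, N m; "eef_pos": TCP position; "tool_rot": TCP orientation; "contact_force": force on the tool from outside, world axes, zero at the start; "ft_torque": the same for the moment, N m; "gripper_width": finger opening in m.
Only numpy, scipy, OpenCV 4.12 (cv2) and the standard library are available. Lean on these libraries where they do the work, as an engineer would, in place of code of your own. Each camera call takes 0.05 s, during which the arm holds its last target. There are 200 camera calls.

TASK

The blank price plate lies flat in the shallow wooden tray, too low between the rims to be gripped there: slide it part-way out over the tray's open end, without letting it tip off, then take it by the two long edges of the overhanging part and lift it away. Reach in under the light bar and lay it gently, lengthwise and centred, flat on the easel's slope with its lower end down against the ledge, and only then let go: do not drop it into place. Leave the carton, the pen pot and the tape roll where they stand.

Things in the scene. Friction and masses are not known exactly. Their poses are not given: they have to be found in the camera images.
- plate_centre (a point): centre of the thin loose white plate, 120 long (x axis) x 60 wide (y) x 4 mm thick (z, up at the start), about 50 g, both faces and ends alike. At the start it lies flat on the tray's floor, its near end 8 to 18 mm inside the tray's open end, within 2 degrees of the tray's direction, free to slide along it
- tray: fixed wooden tray on a solid riser; origin on the counter; z up, x from the open end (facing the robot, nothing in front) to the closed end. Flat floor 60 mm above the counter from x = -90 (open end) to +100 mm, 68 mm wide between side rims 11 mm thick and 8 mm high; like rim at the closed end. Behind the plate 50 to 65 mm of floor are free, room for shut fingertips
- slope: narrow bare metal strip of the fixed easel (dark foot), 35 degrees from level, facing the robot. Origin: mid-width on its face at the foot of the ledge, 52 mm above the counter; x up the slope, z out of the face. Strip 44 mm wide, up to x = +109 mm; ledge below x = 0 stands 9 mm out. Free air beside and under the 8 mm the plate overhangs each side. Foot 130 x 70 x 10 mm
- carton: small cardboard carton 50 x 50 x 70 mm, loose bystander; origin at the centre of its underside
- pen_pot: grey cup, 72 mm across, 90 mm high, loose bystander; origin at the centre of its underside
- tape_roll: roll of tape lying flat, 90 mm across, 24 mm high, loose bystander; origin at the centre of its underside
- bar_middle (a point): middle of the easel's fixed white light bar: 12 mm thick, 206 mm long, level, across the slope (along y), 160 mm above the counter and 45 mm (level) behind the foot of the ledge, on two upright posts 10 mm thick, 95 mm to either side. About 70 mm of clear height above the strip below it; it bars a gripper that comes straight down
There are look-alikes about, which are no part of the job. Of the things like the part that bears plate_centre, leave any that is red or turquoise; of the rest the smaller one is meant.

How it is judged:
On the way, in this order (a step that is already met when the one before it is completed fails the run):
1. the plate has been slid so that it sticks out at least 20 mm past the tray's open end, still lying flat on the tray (x of plate_centre in the frame of tray below -0.05 m and angle between plate_centre's own z axis and vertical below 0.1 rad and height (world z) of plate_centre below 0.066 m), for 0.1 s.
2. the plate is held in the fingers, lifted at least 25 mm off the tray (height (world z) of plate_centre above 0.087 m and contact force between the fingers and plate above 0.5 N), for 0.2 s.
3. the plate has been laid flat on the easel's slope (within 8.5 degrees and 10 mm) while the fingers still hold it (angle between the z axis of plate_centre and the z axis of slope, either way round below 0.15 rad and z of plate_centre in the frame of slope between -0.003 and 0.012 m and distance between plate_centre and slope below 0.08 m and contact force between the fingers and plate above 0.5 N), for 0.1 s.
At the end, for the whole second after the job is handed in: The plate lies still and flat on the easel's strip (within 3.4 degrees), lengthwise up the slope within 8.5 degrees, its middle within 10 mm of the strip's mid-line, its lower end within 7 mm of the ledge (x of plate_centre in the frame of slope between 0.057 and 0.067 m and y of plate_centre in the frame of slope between -0.01 and 0.01 m and z of plate_centre in the frame of slope between -0.001 and 0.006 m and angle between the z axis of plate_centre and the z axis of slope, either way round below 0.06 rad and angle between the x axis of plate_centre and the x axis of slope, either way round below 0.15 rad and linear speed of plate below 0.02 m/s); the robot touches nothing.
It fails at once if the plate falls to the counter or hangs below the tray floor (height (world z) of plate_centre below 0.045 m).
It fails at once if the plate is dropped: it moves faster than 0.25 m/s while no finger touches it (linear speed of plate above 0.25 m/s and contact force between the fingers and plate below 0.01 N).
It fails at once if the carton is moved more than 30 mm (distance of carton from where it was at the start of the episode above 0.03 m).
It fails at once if the pen pot is moved more than 30 mm (distance of pen_pot from where it was at the start of the episode above 0.03 m).
It fails at once if the tape roll is moved more than 30 mm (distance of tape_roll from where it was at the start of the episode above 0.03 m).
It also fails if it takes over 58 s, if anything falls off the work surface, if the arm or the gripper's body presses on something with over 40 N, if the wrist force passes 120 N, or if a joint passes its speed limit or range.

## Working session

There is one attempt and no reset: what is moved stays moved. The work goes in short steps, Python scripts to look and compute and a shell command to move; the robot and the scene stay as the last step left them, time stands still between calls to the robot, and variables do not carry over. Pictures are saved under pics/ and viewed, about 8 in all and at most 12, crops included, and the job is handed in when it is done.

```bash
mkdir -p pics; ls
python3 - <<'E'
from bench import r
import cv2,pickle
d={n:r.get_image(n) for n in("side","top","wrist")}
pickle.dump(d,open('im0.pkl','wb'))
for n in d: cv2.imwrite(f'pics/{n}0.png',d[n]['img'][:,:,::-1]);print(n,d[n]['K'].tolist(),d[n]['cam_to_world'].round(3).tolist())
print(r.state())
E
```

```text
pics
side [[500.35317945330087, 0.0, 316.0717311407705], [0.0, 500.35317945330087, 206.84824373633683], [0.0, 0.0, 1.0]] [[0.929, -0.223, 0.295, 0.249], [-0.37, -0.573, 0.731, -0.828], [0.006, -0.789, -0.615, 0.722], [0.0, 0.0, 0.0, 1.0]]
top [[445.09613304593296, 0.0, 315.0584209006454], [0.0, 445.09613304593296, 203.95169816575486], [0.0, 0.0, 1.0]] [[-0.018, -0.998, 0.054, 0.496], [-1.0, 0.019, 0.021, -0.095], [-0.022, -0.053, -0.998, 1.16], [0.0, 0.0, 0.0, 1.0]]
wrist [[309.70691628693146, 0.0, 320.19748891487933], [0.0, 309.70691628693146, 201.93434196287674], [0.0, 0.0, 1.0]] [[0.346, 0.887, 0.306, 0.146], [0.938, -0.327, -0.115, 0.64], [-0.002, 0.327, -0.945, 0.373], [0.0, 0.0, 0.0, 1.0]]
{'clock': 0.15, 'joint_pos': array([-1.20390733,  0.32162798, -0.07008765,  1.45142327,  0.0225957 ,
        1.37079142, -0.05691166]), 'dq': array([-0.00082623, -0.00182153, -0.00139039, -0.00450388, -0.00082453,
       -0.00118597, -0.00028154]), 'effort': array([ 3.42740748e-05, -4.94097018e+01, -3.82823758e-01, -3.14681304e+01,
        1.30617939e-02,  8.29693861e-03, -2.45494771e-07]), 'eef_pos': array([0.22448784, 0.60958272, 0.24447652]), 'tool_rot': array([ 1.75473618e-01,  9.84483862e-01, -7.26483133e-04, -8.75068602e-05]), 'contact_force': array([-0.06125145, -0.12528606, -0.82741337]), 'ft_torque': array([-0.03206558,  0.01709375,  0.01257865]), 'gripper_width': 0.08513770123706874}
```

View pics/top0.png

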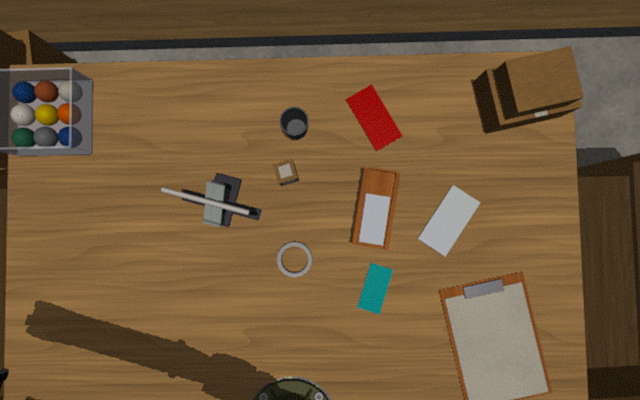

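View pics/side0.png

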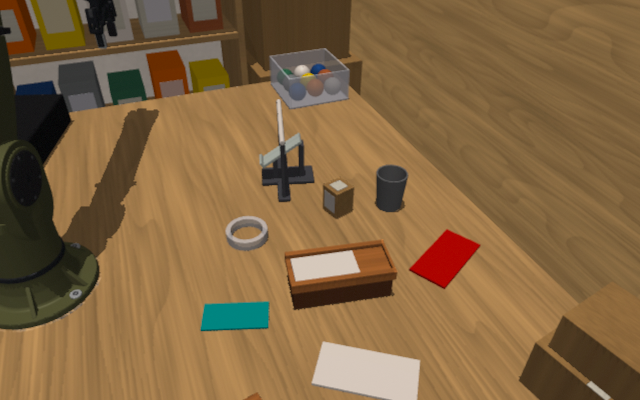

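Run:
```python
import cv2,pickle,numpy as np
d=pickle.load(open('im0.pkl','rb'))
z=lambda n,x,y,w,h,s:cv2.resize(d[n]['img'][y:y+h,x:x+w,::-1],None,fx=s,fy=s,interpolation=cv2.INTER_CUBIC)
a=z('top',155,165,110,70,3.6);b=z('top',335,155,110,110,3.6)
c=z('side',240,90,100,120,2.8);e=z('side',270,230,140,85,2.8)
def pad(i):
    o=np.zeros((600,400,3),np.uint8);return o
o=np.zeros((600,800,3),np.uint8)
o[:252,:396]=a;o[:396,400:796]=b
o[260:260+336,:280]=c;o[400:400+200,400:792]=e[:200]
cv2.imwrite('pics/crop1.png',o);print(a.shape,b.shape,c.shape,e.shape)
```

```text
(252, 396, 3) (396, 396, 3) (336, 280, 3) (238, 392, 3)
```

View pics/crop1.png

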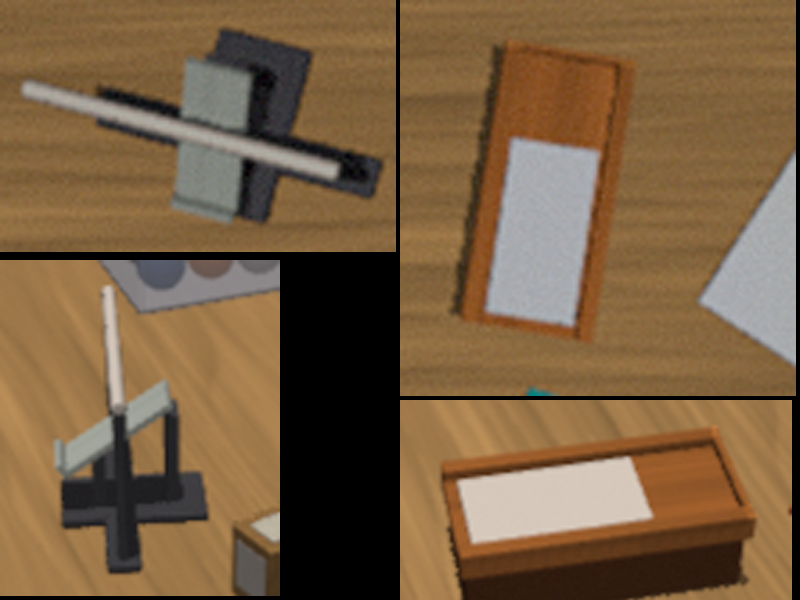

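```bash
cat > h.py <<'E'
import cv2,numpy as np
def ray(d,uv,z):
    uv=np.atleast_2d(uv).astype(float);M=d['cam_to_world']
    q=np.c_[uv,np.ones(len(uv))]@np.linalg.inv(d['K']).T@M[:3,:3].T
    return (M[:3,3]+q*((z-M[2,3])/q[:,2:]))[:,:2]
def big(mask,box):
    x,y,w,h=box;m=np.zeros_like(mask);m[y:y+h,x:x+w]=mask[y:y+h,x:x+w]
    c=max(cv2.findContours(m,cv2.RETR_EXTERNAL,cv2.CHAIN_APPROX_NONE)[0],key=cv2.contourArea)
    return c[:,0,:]
def rect(p):
    (c,s,a)=cv2.minAreaRect((p*1000).astype(np.float32));return np.round(c,1),np.round(s,1),round(a,2)
def hsv(d):return cv2.cvtColor(d['img'],cv2.COLOR_RGB2HSV)
E
python3 - <<'E'
import pickle;from h import *
d=pickle.load(open('im0.pkl','rb'));t=d['top'];s=d['side']
H=hsv(t)
pl=cv2.inRange(H,(0,0,130),(179,70,255))
c=big(pl,(350,185,50,70));print('plate',rect(ray(t,c,.064)))
def bar(d,box,V):
    m=cv2.inRange(hsv(d),(0,0,V),(179,70,255));return big(m,box)
hh=H[195:200,[170,190,240]];print(H[191,165],H[195,185],H[200,210],H[185,210],H[210,250])
c=bar(t,(155,180,110,40),150);print('bar',len(c),rect(ray(t,c,.166)),rect(ray(t,c,.163)),c.min(0),c.max(0))
tr=cv2.inRange(H,(5,165,60),(15,255,255))
print('trayhsv',H[172,375],H[245,355],H[160,375],H[260,375],H[220,358])
c=big(cv2.bitwise_or(tr,pl),(340,155,70,105));print('tray',rect(ray(t,c,.068)))
# manual corners
cr=lambda x,y,ox,oy:( (x-ox)/3.6)
P=lambda L,ax,ox,oy:[((x-ax)/3.6+ox-.4,y/3.6+oy-.4) for x,y in L]
print('tray man',(ray(t,P([(508,41),(634,62),(592,341),(460,318)],400,335,155),.068)*1000).round())
print('bar man',(ray(t,P([(24,90),(337,172)],0,155,165),.166)*1000).round())
print('strip top',(ray(t,P([(187,60),(253,70)],0,155,165),.1145)*1000).round(),'ledge',(ray(t,P([(174,207),(232,219)],0,155,165),.059)*1000).round())
for n,px in(('pot',(294,123)),('roll',(295,259)),('carton',(286,172))):print(n,(ray(t,px,{'pot':.09,'roll':.024,'carton':.07}[n])*1000).round())
E
```

```text
plate (array([ 515.2, -216.2]), array([ 61.9, 121.7]), 79.91)
[ 18  18 166] [ 23  19 174] [ 13  33 125] [ 44  21 134] [175  73  21]
bar 174 (array([561.9, 175.9]), array([202.7,   7.6]), 73.96) (array([562.1, 176.7]), array([203.3,   7.6]), 73.96) [161 188] [247 213]
trayhsv [ 14 193 139] [ 16 136 143] [ 18 141 132] [ 17 143 128] [ 14 183 141]
tray (array([ 543.6, -219.6]), array([ 92.8, 194.7]), 79.22)
tray man [[ 646. -196.]
 [ 630. -281.]
 [ 441. -247.]
 [ 458. -159.]]
bar man [[589. 273.]
 [533.  76.]]
strip top [[611. 183.]
 [604. 140.]] ledge [[515. 208.]
 [506. 168.]]
pot [[752. -25.]]
roll [[418. -17.]]
carton [[635.  -2.]]
```

Run:
```python
import pickle;from h import *
d=pickle.load(open('im0.pkl','rb'));t=d['top'];s=d['side']
PT=lambda x,y,ax,ox,oy:((x-ax)/3.6+ox-.4,y/3.6+oy-.4)
PS=lambda x,y,ax,ay,ox,oy:((x-ax)/2.8+ox-.3,(y-ay)/2.8+oy-.3)
def tri(a,b):
    Pm=[d_['K']@np.linalg.inv(d_['cam_to_world'])[:3] for d_ in(t,s)]
    X=cv2.triangulatePoints(Pm[0],Pm[1],np.array(a,float).reshape(2,1),np.array(b,float).reshape(2,1))[:,0];X=X[:3]/X[3]
    e=[np.linalg.norm((p@np.r_[X,1])[:2]/(p@np.r_[X,1])[2]-q) for p,q in zip(Pm,(a,b))]
    return (X*1000).round(1),np.round(e,1)
print('bar far',tri(PT(24,90,0,155,165),PS(108,291,0,260,240,90)))
print('bar near',tri(PT(337,172,0,155,165),PS(119,406,0,260,240,90)))
for n,a,b in(('openL',(460,318),(444,463)),('openR',(592,341),(463,576)),('closedL',(508,41),(714,430)),('closedR',(634,62),(753,519))):
    print(n,tri(PT(*a,400,335,155),PS(*b,400,400,270,230)))
for n,a,b in(('striptopR',(253,70),(171,405)),('striptopL',(187,60),(165,382))):
    print(n,tri(PT(*a,0,155,165),PS(*b,0,260,240,90)))
H=hsv(s);c=big(cv2.inRange(H,(0,0,150),(179,70,255)),(285,245,80,40));print('plate side',rect(ray(s,c,.064)))
c=big(cv2.inRange(hsv(t),(0,0,130),(179,70,255)),(350,185,50,70))
for q in(c,): pass
print('side corners',(ray(s,[PS(*p,400,400,270,230) for p in((444,463),(463,576),(714,430),(753,519))],.068)*1000).round())
```

```text
bar far (array([589.4, 274.7, 160.4]), array([0.1, 0.1]))
bar near (array([533.4,  76.8, 162.8]), array([0.1, 0. ]))
openL (array([ 457. , -158.6,   66.2]), array([0.2, 0.2]))
openR (array([ 438.7, -249.1,   53.4]), array([0.4, 0.5]))
closedL (array([ 645. , -195.4,   65.9]), array([0.5, 0.5]))
closedR (array([ 628.9, -281.2,   64.7]), array([0.5, 0.5]))
striptopR (array([601.3, 140.7, 114.3]), array([1. , 0.8]))
striptopL (array([610.6, 184.6, 111.2]), array([0.3, 0.2]))
plate side (array([ 513.6, -214.9]), array([ 60.2, 120.6]), 79.72)
side corners [[ 456. -160.]
 [ 434. -261.]
 [ 643. -197.]
 [ 626. -284.]]
```

```bash
for i in 1; do :; done
python3 -m crank '{"linear":[[-26,-26.5,0],[-26,-26.5,0],[-26,-26.5,0],[-26,-26.5,0],[-26,-26.5,0]],"roll":[0,0,0,0,0],"fingers":[1,1,1,1,1]}' 30
python3 -m crank '{"linear":[[-26,-26.5,0],[-26,-26.5,0],[-26,-26.5,0],[-26,-26.5,0],[-26,-26.5,0]],"roll":[0,0,0,0,0],"fingers":[1,1,1,1,1]}'
python3 -m crank '{"linear":[[-26,-26.5,0],[-26,-26.5,0],[-26,-26.5,0],[-26,-26.5,0],[-26,-26.5,0]],"roll":[0,0,0,0,0],"fingers":[1,1,1,1,1]}'
python3 -m crank '{"linear":[[-26,-26.5,0],[-26,-26.5,0],[-26,-26.5,0],[-26,-26.5,0],[-26,-26.5,0]],"roll":[0,0,0,0,0],"fingers":[1,1,1,1,1]}'
python3 -m crank '{"linear":[[-26,-26.5,0],[-26,-26.5,0],[-26,-26.5,0],[-24,-25,0],[0,0,0]],"roll":[0,0,0,0,0],"fingers":[1,1,1,1,1]}'
```

```text
clock: 0.57
eef_pos: [0.3012, 0.4388, 0.245]
tool_rot: [0.175, 0.984, -0.0, -0.0]
contact_force: [0.4, -0.1, 0.4]
gripper_width: 0.0257
clock: 0.98
eef_pos: [0.3773, 0.2696, 0.2452]
tool_rot: [0.175, 0.984, 0.0, -0.0]
contact_force: [1.2, 0.7, -0.5]
gripper_width: 0.0001
clock: 1.4
eef_pos: [0.4535, 0.1004, 0.2453]
tool_rot: [0.175, 0.984, 0.0, 0.0]
contact_force: [1.1, 0.2, -0.7]
gripper_width: 0.0
clock: 1.82
eef_pos: [0.5297, -0.0687, 0.2454]
tool_rot: [0.175, 0.985, 0.0, 0.0]
contact_force: [1.3, 0.1, 0.0]
gripper_width: -0.0001
clock: 2.23
eef_pos: [0.5889, -0.2086, 0.2444]
tool_rot: [0.18, 0.984, -0.003, 0.0]
contact_force: [-1.2, 0.2, -0.0]
gripper_width: 0.0001
```

Works well. Now the roll of +170.2° = 2.971 rad, in 25 rows.

```bash
R='' 
python3 -m crank '{"linear":[[0,0,0],[0,0,0],[0,0,0],[0,0,0],[0,0,0]],"roll":[0.12,0.12,0.12,0.12,0.12],"fingers":[1,1,1,1,1]}' | head -3
python3 -m crank '{"linear":[[0,0,0],[0,0,0],[0,0,0],[0,0,0],[0,0,0]],"roll":[0.12,0.12,0.12,0.12,0.12],"fingers":[1,1,1,1,1]}' | head -3
python3 -m crank '{"linear":[[0,0,0],[0,0,0],[0,0,0],[0,0,0],[0,0,0]],"roll":[0.12,0.12,0.12,0.12,0.12],"fingers":[1,1,1,1,1]}' | head -3
python3 -m crank '{"linear":[[0,0,0],[0,0,0],[0,0,0],[0,0,0],[0,0,0]],"roll":[0.12,0.12,0.12,0.12,0.12],"fingers":[1,1,1,1,1]}' | head -3
python3 -m crank '{"linear":[[0,0,0],[0,0,0],[0,0,0],[0,0,0],[0,0,0]],"roll":[0.12,0.12,0.12,0.11,0.1],"fingers":[1,1,1,1,1]}' | head -3
cat >> h.py <<'E'
def pose():
    from bench import r
    from scipy.spatial.transform import Rotation as Ro
    s=r.state();return s,np.array(s['eef_pos']),Ro.from_quat(s['tool_rot']).as_matrix()
def goto(x,y,z,az=None):
    s,p,R=pose();a=np.degrees(np.arctan2(R[1,0],R[0,0]))
    print('pos',(p*1000).round(1),'az',a.round(2),'tilt',np.degrees(np.arccos(-R[2,2])).round(2),'j7',s['joint_pos'][6].round(2),'tool delta',(R.T@(np.array([x,y,z])-p*1000)).round(1),'roll',None if az is None else np.radians(a-az).round(4))
E
python3 -c "
from h import *
goto(602.9,-231.8,77,-10.4)"
```

```text
clock: 2.65
eef_pos: [0.5889, -0.2, 0.245]
tool_rot: [0.461, 0.887, 0.0, -0.0]
clock: 3.07
eef_pos: [0.5889, -0.1999, 0.245]
tool_rot: [0.703, 0.711, -0.0, -0.0]
clock: 3.48
eef_pos: [0.5889, -0.1999, 0.245]
tool_rot: [0.882, 0.472, -0.0, -0.0]
clock: 3.9
eef_pos: [0.5889, -0.1999, 0.2449]
tool_rot: [0.982, 0.19, -0.0, -0.0]
clock: 4.32
eef_pos: [0.5889, -0.1998, 0.2449]
tool_rot: [0.996, -0.093, -0.0, -0.0]
pos [ 588.9 -199.8  244.9] az -10.67 tilt 0.05 j7 -1.13 tool delta [ 19.8  28.9 167.9] roll -0.0048
```

```bash
python3 -m crank '{"linear":[[4,6,24],[4,6,24],[4,6,24],[4,6,24],[4,5,24]],"roll":[-0.005,0,0,0,0],"fingers":[1,1,1,1,1]}' | head -3
python3 -m crank '{"linear":[[0,0,16],[0,0,16],[0,0,5],[0,0,0],[0,0,0]],"roll":[0,0,0,0,0],"fingers":[1,1,1,1,1]}'
python3 -c "
from h import *
goto(602.9,-231.8,75.5,-10.4)
from bench import r
a=r.get_image('wrist')['img'][:,:,::-1];b=r.get_image('side')['img'][210:330,250:420,::-1]
b=cv2.resize(b,None,fx=2.35,fy=2.35)
o=np.zeros((600,800,3),np.uint8);o[:300,:480]=cv2.resize(a,(480,300));o[310:310+282,:399]=b[:282]
cv2.imwrite('pics/push0.png',o)"
```

```text
clock: 4.73
eef_pos: [0.6035, -0.2323, 0.1239]
tool_rot: [0.996, -0.088, -0.0, -0.0]
clock: 5.15
eef_pos: [0.6041, -0.2322, 0.089]
tool_rot: [0.996, -0.088, 0.0, 0.0]
contact_force: [-0.4, -0.3, -0.2]
gripper_width: 0.0004
pos [ 604.1 -232.2   89. ] az -10.06 tilt 0.05 j7 -0.98 tool delta [-1.3 -0.2 13.5] roll 0.0059Traceback (most recent call last):
  File "<string>", line 7, in <module>
    o=np.zeros((600,800,3),np.uint8);o[:300,:480]=cv2.resize(a,(480,300));o[310:310+282,:399]=b[:282]
                                                                          ~^^^^^^^^^^^^^^^^^^
ValueError: could not broadcast input array from shape (282,400,3) into shape (282,399,3)
```

```bash
cat >> h.py <<'E'
def look(name,x,y,w,h,cam='side'):
    from bench import r
    a=r.get_image('wrist')['img'][:,:,::-1];b=r.get_image(cam)['img'][y:y+h,x:x+w,::-1]
    f=300/h;b=cv2.resize(b,(int(w*f),300),interpolation=cv2.INTER_CUBIC);o=np.zeros((600,max(480,b.shape[1]),3),np.uint8)
    o[:300,:480]=cv2.resize(a,(480,300));o[300:,:b.shape[1]]=b;cv2.imwrite('pics/'+name+'.png',o)
E
python3 -c "
from h import *
look('push0',250,210,170,120)"
```

```text
(no output)
```

View pics/push0.png

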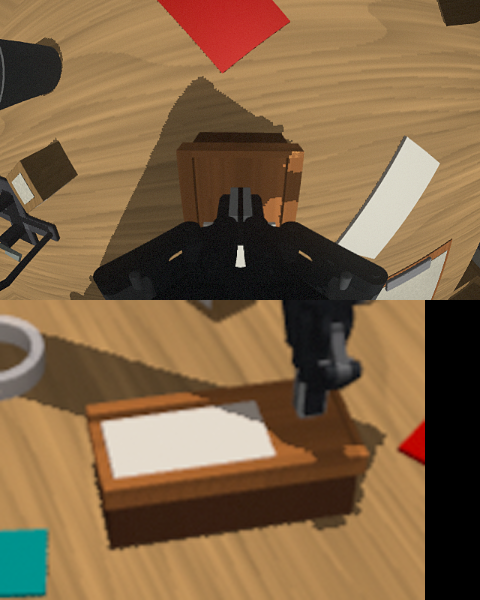

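```bash
python3 -m crank '{"linear":[[0,0,5],[0,0,4],[0,0,2],[0,0,2],[0,0,0.5]],"roll":[0.006,0,0,0,0],"fingers":[1,1,1,1,1]}' 
python3 -m crank '{"linear":[[-3,0,0],[-5,0,0],[-4,0,0],[-3,0,0],[-3,0,0]],"roll":[0,0,0,0,0],"fingers":[1,1,1,1,1]}' 
python3 -m crank '{"linear":[[-3,0,0],[-5,0,0],[-5,0,0],[-5,0,0],[-5,0,0]],"roll":[0,0,0,0,0],"fingers":[1,1,1,1,1]}' 
python3 -m crank '{"linear":[[-5,0,0],[-5,0,0],[-5,0,0],[-4,0,0],[-2,0,0]],"roll":[0,0,0,0,0],"fingers":[1,1,1,1,1]}' 
python3 -c "
from h import *
from bench import r
import pickle
goto(0,0,0)
d={n:r.get_image(n) for n in('top','side')};pickle.dump(d,open('im1.pkl','wb'))
for n,b in(('top',(345,180,60,100)),('side',(250,230,130,80))):
    c=big(cv2.inRange(hsv(d[n]),(0,0,100 if n=='top' else 110),(179,70,255)),b);print(n,rect(ray(d[n],c,.064)))
"
```

```text
clock: 5.77
eef_pos: [0.6033, -0.2323, 0.0742]
tool_rot: [0.996, -0.091, -0.0, -0.0]
contact_force: [-0.8, 1.1, 1.3]
gripper_width: -0.0002
clock: 6.18
eef_pos: [0.5855, -0.2291, 0.075]
tool_rot: [0.996, -0.091, 0.0, -0.0]
contact_force: [-0.5, -0.5, -0.4]
gripper_width: 0.0002
clock: 6.6
eef_pos: [0.5629, -0.2249, 0.0749]
tool_rot: [0.996, -0.091, 0.0, -0.0]
contact_force: [0.1, 0.3, 1.0]
gripper_width: 0.0002
clock: 7.02
eef_pos: [0.542, -0.2211, 0.0748]
tool_rot: [0.996, -0.091, -0.0, -0.0]
contact_force: [-0.3, 0.1, -1.1]
gripper_width: 0.0001
pos [ 542.  -221.1   74.8] az -10.45 tilt 0.02 j7 -0.97 tool delta [-573.1 -119.    75. ] roll None
top (array([ 372.9, -252.8]), array([ 1.5, 10. ]), 70.0)
side (array([ 471.9, -207.3]), array([ 64.6, 120.4]), 80.76)
```

```bash
python3 -m crank '{"linear":[[-3,0,0],[-4,0,0],[-3,0,0],[0,0,0],[2,0,0]],"roll":[0,0,0,0,0],"fingers":[1,1,1,1,1]}' 
python3 -m crank '{"linear":[[0,0,-10],[0,0,-20],[0,0,-30],[-20,0,0],[-30,0,0]],"roll":[0,0,0,0,0],"fingers":[1,1,1,1,-1]}' | head -2
python3 -m crank '{"linear":[[-30,0,0],[-25,0,0],[-15,0,0],[0,0,0],[0,0,0]],"roll":[0,0,0,0,0],"fingers":[-1,-1,-1,-1,-1]}' 
python3 -c "
from h import *
from bench import r
import pickle
d={n:r.get_image(n) for n in('top','side')};pickle.dump(d,open('im1.pkl','wb'))
for n,b in(('side',(250,230,130,80)),):
    c=big(cv2.inRange(hsv(d[n]),(0,0,110),(179,70,255)),b);R=rect(ray(d[n],c,.064));print(n,R)
C=R[0]
goto(C[0]-48*.9836,C[1]+48*.1805,62,-10.4)
look('over',230,200,170,120)
"
```

```text
clock: 7.53
eef_pos: [0.5343, -0.2196, 0.0747]
tool_rot: [0.996, -0.091, -0.0, -0.0]
contact_force: [0.1, -0.2, -0.2]
gripper_width: 0.0003
clock: 7.95
eef_pos: [0.4885, -0.2122, 0.1374]
clock: 8.37
eef_pos: [0.4175, -0.1974, 0.1356]
tool_rot: [0.996, -0.091, 0.002, -0.002]
contact_force: [-0.6, -0.4, 0.0]
gripper_width: 0.0721
side (array([ 461.7, -206.8]), array([ 62.7, 122. ]), 80.75)
pos [ 418.1 -198.2  135.6] az -10.43 tilt 0.11 j7 -1.4 tool delta [-3.8  0.5 73.6] roll -0.0005
```

View pics/over.png

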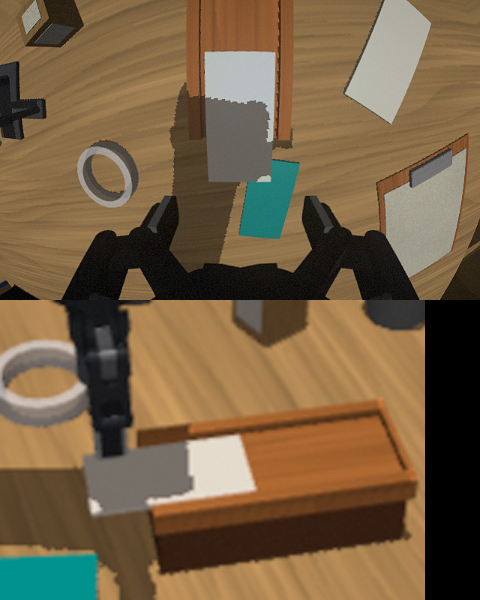

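```bash
python3 -m crank '{"linear":[[-4,0,20],[0,0,20],[0,0,20],[0,0,9],[0,0,4.5]],"roll":[0,0,0,0,0],"fingers":[-1,-1,-1,-1,-1]}' 25
python3 -m crank '{"linear":[[0,0,0],[0,0,0],[0,0,0],[0,0,0],[0,0,0]],"roll":[0,0,0,0,0],"fingers":[0,1,1,1,1]}' 
python3 -m crank '{"linear":[[0,0,0],[0,0,0],[0,0,-2],[0,0,-4],[0,0,-6]],"roll":[0,0,0,0,0],"fingers":[1,1,1,1,1]}' 
python3 -m crank '{"linear":[[0,0,-8],[0,0,-8],[0,0,-8],[0,0,-8],[0,0,-8]],"roll":[0,0,0,0,0],"fingers":[1,1,1,1,1]}' 
python3 -c "
from h import *
goto(0,0,0)
look('lift',200,170,220,155)
"
```

```text
clock: 8.98
eef_pos: [0.4118, -0.1982, 0.0594]
tool_rot: [0.996, -0.091, -0.003, 0.002]
contact_force: [-0.9, 0.0, 0.4]
gripper_width: 0.0853
clock: 9.4
eef_pos: [0.4136, -0.1974, 0.062]
tool_rot: [0.996, -0.091, 0.001, -0.0]
contact_force: [0.7, -0.4, 1.0]
gripper_width: 0.0589
clock: 9.82
eef_pos: [0.4122, -0.197, 0.0732]
tool_rot: [0.996, -0.091, -0.001, -0.0]
contact_force: [-0.9, 0.1, -1.1]
gripper_width: 0.0588
clock: 10.23
eef_pos: [0.4126, -0.1972, 0.1138]
tool_rot: [0.996, -0.091, -0.0, -0.0]
contact_force: [0.1, 0.5, -0.2]
gripper_width: 0.0594
pos [ 412.6 -197.2  113.8] az -10.45 tilt 0.03 j7 -1.35 tool delta [-441.5 -119.   113.9] roll None
```

View pics/lift.png

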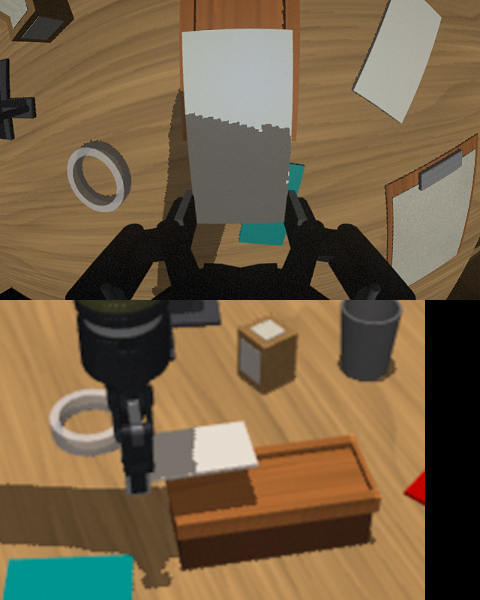

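```bash
python3 -m crank '{"linear":[[0,0,-15],[0,0,-30],[0,0,-35],[0,0,-30],[0,0,-16]],"roll":[0,0,0,0,0],"fingers":[1,1,1,1,1]}'
python3 -m crank '{"linear":[[6,-10,0],[12,-22,0],[15,-27,0],[15,-27,0],[15,-27,0]],"roll":[0,0,0,0,0],"fingers":[1,1,1,1,1]}' |head -2
python3 -m crank '{"linear":[[15,-27,0],[15,-27,0],[15,-27,0],[15,-27,0],[15,-27,0]],"roll":[0,0,0,0,0],"fingers":[1,1,1,1,1]}' |head -2
python3 -m crank '{"linear":[[15,-27,0],[15,-27,0],[15,-27,0],[15,-27,0],[15.2,-25.2,0]],"roll":[0,0,0,0,0],"fingers":[1,1,1,1,1]}' |head -2
python3 -m crank '{"linear":[[0,0,0],[0,0,0],[0,0,0],[0,0,0],[0,0,0]],"roll":[-0.05,-0.1,-0.1,-0.11,-0.11],"fingers":[1,1,1,1,1]}' |tail -1
python3 -m crank '{"linear":[[0,0,0],[0,0,0],[0,0,0],[0,0,0],[0,0,0]],"roll":[-0.11,-0.11,-0.11,-0.11,-0.11],"fingers":[1,1,1,1,1]}' |tail -1
python3 -m crank '{"linear":[[0,0,0],[0,0,0],[0,0,0],[0,0,0],[0,0,0]],"roll":[-0.11,-0.11,-0.11,-0.11,-0.11],"fingers":[1,1,1,1,1]}' |tail -1
python3 -m crank '{"linear":[[0,0,0],[0,0,0],[0,0,0],[0,0,0],[0,0,0]],"roll":[-0.11,-0.11,-0.11,-0.11,-0.11],"fingers":[1,1,1,1,1]}' |tail -1
python3 -m crank '{"linear":[[0,0,0],[0,0,0],[0,0,0],[0,0,0],[0,0,0]],"roll":[-0.11,-0.11,-0.11,-0.11,-0.11],"fingers":[1,1,1,1,1]}' |tail -1
python3 -m crank '{"linear":[[0,0,0],[0,0,0],[0,0,0],[0,0,0],[0,0,0]],"roll":[-0.11,-0.1,-0.1,-0.06,-0.008],"fingers":[1,1,1,1,1]}'
python3 -c "
from h import *
goto(691.4,139,135,164.2)
look('behind',200,40,220,155)
"
```

```text
clock: 10.75
eef_pos: [0.4139, -0.1975, 0.2424]
tool_rot: [0.996, -0.091, 0.002, -0.001]
contact_force: [1.0, -0.2, 0.3]
gripper_width: 0.0587
clock: 11.17
eef_pos: [0.4956, -0.0958, 0.2378]
clock: 11.58
eef_pos: [0.5938, 0.0236, 0.2369]
clock: 12.0
eef_pos: [0.6918, 0.1415, 0.2362]
gripper_width: 0.0589
gripper_width: 0.0592
gripper_width: 0.0588
gripper_width: 0.0591
gripper_width: 0.0587
clock: 14.5
eef_pos: [0.691, 0.1395, 0.2363]
tool_rot: [0.136, 0.991, -0.0, -0.002]
contact_force: [0.3, 0.2, -0.2]
gripper_width: 0.0589
pos [691.  139.5 236.3] az 164.32 tilt 0.21 j7 1.14 tool delta [ -0.9  -0.2 101.3] roll 0.002
```

View pics/behind.png

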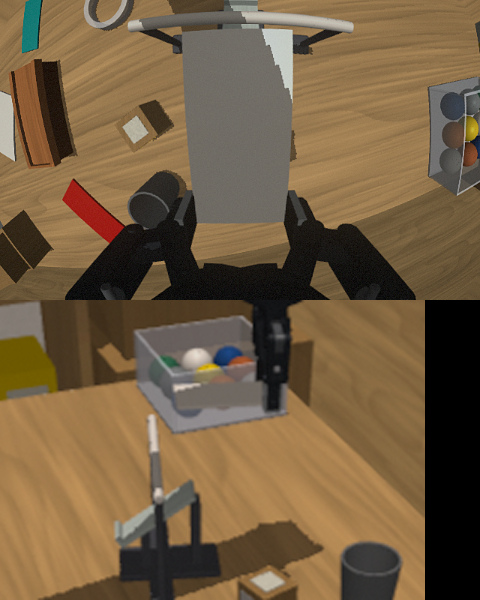

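```bash
python3 -m crank '{"linear":[[0,0,20],[0,0,25],[0,0,25],[0,0,20],[-1,0,11]],"roll":[0.002,0,0,0,0],"fingers":[1,1,1,1,1]}' |head -2
python3 -m crank '{"linear":[[5,0,0],[10,0,0],[10,0,0],[10,0,0],[10,0,0]],"roll":[0,0,0,0,0],"fingers":[1,1,1,1,1]}'
python3 -m crank '{"linear":[[10,0,0],[10,0,0],[10,0,0],[7,0,0],[3,0,0]],"roll":[0,0,0,0,0],"fingers":[1,1,1,1,1]}'
python3 -m crank '{"linear":[[0,0,-3],[0,0,-4],[0,0,-4],[0,0,-4],[0,0,-3]],"roll":[0,0,0,0,0],"fingers":[1,1,1,1,1]}'
python3 -c "
from h import *
goto(561.5+50*.962,175.7-50*.272,182.4,164.2)
look('under',200,40,220,155)
"
```

```text
clock: 15.02
eef_pos: [0.6906, 0.1388, 0.1341]
clock: 15.43
eef_pos: [0.6492, 0.1515, 0.1396]
tool_rot: [0.139, 0.99, 0.0, 0.001]
contact_force: [0.8, -0.3, 0.0]
gripper_width: 0.0592
clock: 15.85
eef_pos: [0.6096, 0.1628, 0.1385]
tool_rot: [0.138, 0.99, 0.0, -0.0]
contact_force: [0.2, -0.4, -0.1]
gripper_width: 0.0587
clock: 16.27
eef_pos: [0.6112, 0.1615, 0.1565]
tool_rot: [0.139, 0.99, -0.0, 0.0]
contact_force: [0.0, -1.0, -4.7]
gripper_width: 0.0588
pos [611.2 161.5 156.5] az 164.05 tilt 0.03 j7 1.06 tool delta [  1.7   0.1 -25.9] roll -0.0026
```

View pics/under.png

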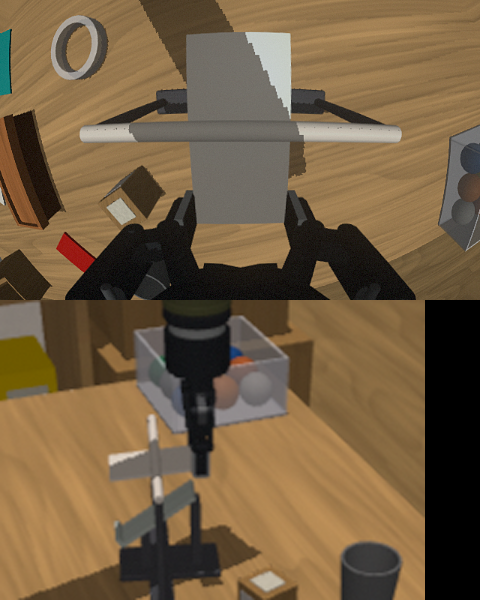

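```bash
python3 -m crank '{"linear":[[0,0,-3],[0,0,-3],[0,0,-3],[0,0,-3],[0,0,-3]],"roll":[0,0,0,0,0],"fingers":[1,1,1,1,1]}'
python3 -m crank '{"linear":[[0,0,-3],[0,0,-3],[0,0,-2],[0,0,-2],[0,0,-1]],"roll":[0,0,0,0,0],"fingers":[1,1,1,1,1]}'
python3 -c "
from h import *
goto(561.5+50*.962,175.7-50*.272,182.4,164.2)
look('pitched',240,70,120,85)
"
```

```text
clock: 16.78
eef_pos: [0.6105, 0.1621, 0.1713]
tool_rot: [0.138, 0.99, -0.0, -0.0]
contact_force: [0.3, -0.2, -5.2]
gripper_width: 0.059
clock: 17.2
eef_pos: [0.6112, 0.1621, 0.1829]
tool_rot: [0.138, 0.99, 0.0, 0.0]
contact_force: [0.7, 0.8, -4.4]
gripper_width: 0.0585
pos [611.2 162.1 182.9] az 164.08 tilt 0.06 j7 1.06 tool delta [ 1.5 -0.4  0.5] roll -0.0021
```

View pics/pitched.png

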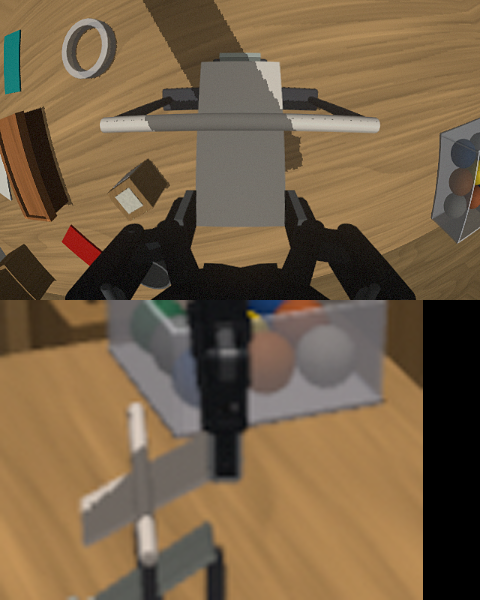

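```bash
cat >> h.py <<'E'
def pitch(uv,sgn,az=164.1):
    # ray of the side camera onto plate's long-edge plane; returns pitch from TCP
    from bench import r
    d=r.get_image('side');M=d['cam_to_world'];s,p,R=pose()
    t=np.array([np.cos(np.radians(az)),np.sin(np.radians(az)),0]);n=np.array([-t[1],t[0],0])
    q=M[:3,:3]@np.linalg.inv(d['K'])@np.r_[uv,1.]
    k=(n@p+sgn*.03-n@M[:3,3])/(n@q);X=M[:3,3]+k*q
    print('corner',(X*1000).round(1),'along',round((X-p)@t*1000,1),'drop',round((p-X)[2]*1000,1),'pitch',np.degrees(np.arctan2((p-X)[2],(X-p)@t)).round(1))
E
python3 - <<'E'
from h import *
f=300/85
for uv,s in(((85,243),1),((82,200),-1)): pitch((240+uv[0]/f-.3,70+uv[1]/f-.3),s)
E
```

```text
corner [514.5 158.4 130.7] along 92.2 drop 52.0 pitch 29.5
corner [530.  216.4 129.8] along 93.1 drop 52.9 pitch 29.6
```

```bash
python3 -m crank '{"linear":[[0,0,-2],[0,0,-2],[0,0,-2],[0,0,-1],[0,0,0]],"roll":[0,0,0,0,0],"fingers":[1,1,1,1,1]}'
python3 -m crank '{"linear":[[0,0,5],[0,0,7],[0,0,7],[0,0,5],[0,0,2]],"roll":[0,0,0,0,0],"fingers":[1,1,1,1,1]}'
python3 -c "
from h import *
goto(561.5+50*.962,175.7-50*.272,123,164.2)
look('pitched2',240,70,120,85)
"
```

```text
clock: 17.82
eef_pos: [0.6111, 0.1619, 0.1898]
tool_rot: [0.138, 0.99, 0.0, 0.0]
contact_force: [0.7, -0.7, -4.0]
gripper_width: 0.059
clock: 18.23
eef_pos: [0.61, 0.162, 0.1618]
tool_rot: [0.138, 0.99, -0.0, -0.001]
contact_force: [-0.0, 0.0, -1.1]
gripper_width: 0.0593
pos [610.  162.  161.8] az 164.09 tilt 0.12 j7 1.06 tool delta [ 0.4  0.  38.8] roll -0.0019
```

View pics/pitched2.png

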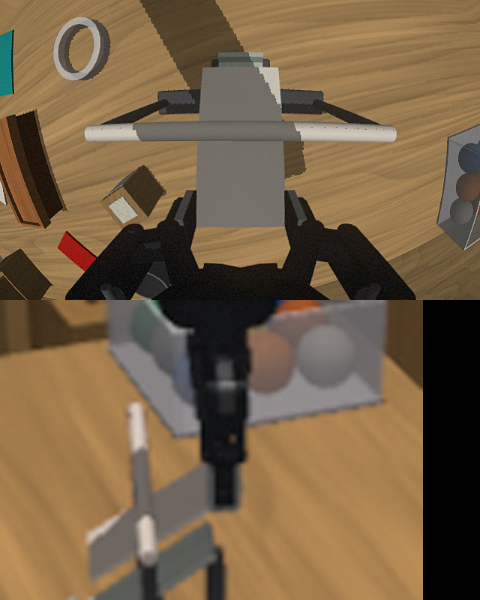

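Run:
```python
from h import *
f=300/85
for uv,s in(((90,279),1),((88,240),-1)): pitch((240+uv[0]/f-.3,70+uv[1]/f-.3),s)
```

```text
corner [516.1 157.8 103.2] along 89.9 drop 59.9 pitch 33.7
corner [532.2 215.7  98.4] along 90.5 drop 65.1 pitch 35.7
```

```bash
python3 -m crank '{"linear":[[0,0,6],[0,0,8],[0,0,8],[0,0,8],[0,0,5]],"roll":[0,0,0,0,0],"fingers":[1,1,1,1,1]}'
python3 -m crank '{"linear":[[0,0,1],[0,0,1],[0,0,1],[0,0,0],[0,0,0]],"roll":[0,0,0,0,0],"fingers":[1,1,1,1,1]}'
python3 -m crank '{"linear":[[0,0,1],[0,0,1],[0,0,0],[0,0,0],[0,0,0]],"roll":[0,0,0,0,0],"fingers":[1,1,1,1,1]}'
python3 -c "
from h import *
goto(561.5+44*.962,175.7-44*.272,116.7,164.2)"
```

```text
clock: 18.85
eef_pos: [0.61, 0.1618, 0.1265]
tool_rot: [0.138, 0.99, -0.0, -0.001]
contact_force: [0.1, 0.3, -0.1]
gripper_width: 0.0588
clock: 19.27
eef_pos: [0.6107, 0.1621, 0.1258]
tool_rot: [0.138, 0.99, 0.0, -0.0]
contact_force: [-2.9, -1.1, 2.1]
gripper_width: 0.0588
clock: 19.68
eef_pos: [0.6108, 0.1621, 0.1254]
tool_rot: [0.138, 0.99, 0.0, 0.0]
contact_force: [-6.7, -1.7, 9.4]
gripper_width: 0.0592
pos [610.8 162.1 125.4] az 164.08 tilt 0.04 j7 1.07 tool delta [ 7.2 -0.3  8.7] roll -0.002
```

```bash
python3 -m crank '{"linear":[[0,0,-1.5],[0,0,0],[1,0,0.7],[1,0,0.7],[0,0,0]],"roll":[0,0,0,0,0],"fingers":[1,1,1,1,1]}'
python3 -m crank '{"linear":[[1,0,0.7],[1,0,0.7],[0,0,0],[0,0,0],[0,0,0]],"roll":[0,0,0,0,0],"fingers":[1,1,1,1,1]}'
python3 -m crank '{"linear":[[1,0,0.7],[1,0,0.7],[0,0,0],[0,0,0],[0,0,0]],"roll":[0,0,0,0,0],"fingers":[1,1,1,1,1]}'
python3 -c "
from h import *
goto(561.5+44*.962,175.7-44*.272,116.7,164.2)"
```

```text
clock: 20.1
eef_pos: [0.6107, 0.1626, 0.1255]
tool_rot: [0.139, 0.99, 0.001, 0.002]
contact_force: [-2.0, -0.7, 8.5]
gripper_width: 0.0588
clock: 20.52
eef_pos: [0.609, 0.1635, 0.1244]
tool_rot: [0.139, 0.99, 0.001, 0.002]
contact_force: [-1.6, -0.4, 9.4]
gripper_width: 0.0587
clock: 20.93
eef_pos: [0.6073, 0.1643, 0.1232]
tool_rot: [0.138, 0.99, 0.001, 0.003]
contact_force: [-1.5, -0.1, 10.8]
gripper_width: 0.059
pos [607.3 164.3 123.2] az 164.08 tilt 0.33 j7 1.06 tool delta [ 3.2 -1.5  6.5] roll -0.0021
```

```bash
python3 -m crank '{"linear":[[1,-0.5,0.5],[1,-0.5,0.5],[0,0,0],[0,0,0],[0,0,0]],"roll":[0,0,0,0,0],"fingers":[1,1,1,1,1]}'
python3 -m crank '{"linear":[[1,-0.3,0.6],[1,0,0.6],[0,0,0],[0,0,0],[0,0,0]],"roll":[0,0,0,0,0],"fingers":[1,1,1,1,1]}'
python3 -c "
from h import *
goto(561.5+44*.962,175.7-44*.272,116.7,164.2)
look('laid',240,70,120,85)"
```

```text
clock: 21.35
eef_pos: [0.6047, 0.1642, 0.1218]
tool_rot: [0.138, 0.99, 0.001, 0.002]
contact_force: [-1.4, 1.2, 7.2]
gripper_width: 0.059
clock: 21.77
eef_pos: [0.6028, 0.1644, 0.1206]
tool_rot: [0.138, 0.99, 0.001, 0.002]
contact_force: [-0.9, -0.3, 8.1]
gripper_width: 0.0588
pos [602.8 164.4 120.6] az 164.1 tilt 0.3 j7 1.06 tool delta [-1.2 -0.4  3.9] roll -0.0018
```

View pics/laid.png

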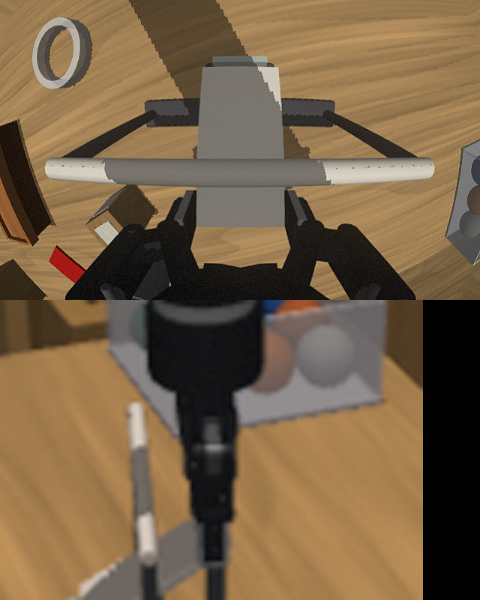

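```bash
python3 -m crank '{"linear":[[1,0,0.6],[1,0,0.6],[0,0,0],[0,0,0],[0,0,0]],"roll":[0,0,0,0,0],"fingers":[1,1,1,1,1]}'|sed -n '2p;4p'
python3 - <<'E'
from h import *
from bench import r
d=r.get_image('wrist');im=d['img'];cv2.imwrite('pics/w.png',im[:,:,::-1])
for c in(300,320,340):print(c,[(i,im[i,c].tolist()) for i in range(64,104,2)])
M=d['cam_to_world'];K=d['K']
def fray(u,v):
    a=np.array([u-K[0,2],v-K[1,2]]);R=np.linalg.norm(a);th=R/K[0,0];return M[:3,:3]@np.r_[a/R*np.sin(th),np.cos(th)]
# intersect ray with slope surface planes: coordinates in slope frame
e=np.array([.962,-.272,0]);o=np.array([.5615,.1757,.052])-.045*e;o[2]=.052
c,s=np.cos(np.radians(35)),np.sin(np.radians(35))
X=c*e+np.array([0,0,s]);Z=-s*e+np.array([0,0,c]);Y=np.cross(Z,X)
for v in range(68,100,3):
    q=fray(320,v);p=M[:3,3];out=[]
    for h in(.004,.009):
        k=(h-(p-o)@Z)/(q@Z);P=p+k*q-o;out+= [round(P@X*1000,1),round(P@Y*1000,1)]
    print(v,out)
E
```

```text
eef_pos: [0.6009, 0.1649, 0.1193]
contact_force: [-0.6, 0.2, 7.6]
300 [(64, [87, 71, 44]), (66, [88, 70, 46]), (68, [84, 72, 45]), (70, [94, 73, 48]), (72, [87, 72, 50]), (74, [84, 67, 45]), (76, [84, 69, 47]), (78, [97, 100, 90]), (80, [94, 98, 92]), (82, [95, 99, 91]), (84, [99, 103, 91]), (86, [74, 76, 70]), (88, [84, 83, 76]), (90, [126, 121, 110]), (92, [122, 117, 111]), (94, [118, 110, 105]), (96, [119, 114, 106]), (98, [114, 110, 103]), (100, [122, 117, 109]), (102, [125, 118, 113])]
320 [(64, [89, 70, 44]), (66, [91, 70, 49]), (68, [85, 66, 47]), (70, [88, 72, 50]), (72, [83, 65, 40]), (74, [87, 68, 43]), (76, [90, 70, 42]), (78, [98, 106, 101]), (80, [100, 102, 93]), (82, [103, 105, 96]), (84, [100, 106, 99]), (86, [68, 73, 68]), (88, [98, 97, 91]), (90, [126, 120, 113]), (92, [122, 117, 107]), (94, [117, 111, 103]), (96, [122, 115, 108]), (98, [122, 118, 110]), (100, [122, 117, 109]), (102, [124, 118, 110])]
340 [(64, [153, 123, 81]), (66, [155, 124, 82]), (68, [157, 127, 86]), (70, [169, 138, 92]), (72, [173, 138, 90]), (74, [169, 133, 85]), (76, [167, 132, 85]), (78, [167
[... 396 characters left out ...]
), np.float64(-12.4), np.float64(1.3)]
74 [np.float64(-14.1), np.float64(1.3), np.float64(-10.0), np.float64(1.3)]
77 [np.float64(-11.6), np.float64(1.3), np.float64(-7.6), np.float64(1.3)]
80 [np.float64(-9.1), np.float64(1.3), np.float64(-5.2), np.float64(1.3)]
83 [np.float64(-6.7), np.float64(1.3), np.float64(-2.9), np.float64(1.3)]
86 [np.float64(-4.3), np.float64(1.3), np.float64(-0.5), np.float64(1.3)]
89 [np.float64(-2.0), np.float64(1.3), np.float64(1.7), np.float64(1.3)]
92 [np.float64(0.3), np.float64(1.3), np.float64(4.0), np.float64(1.3)]
95 [np.float64(2.6), np.float64(1.3), np.float64(6.2), np.float64(1.3)]
98 [np.float64(4.9), np.float64(1.3), np.float64(8.3), np.float64(1.2)]
```

```bash
python3 -m crank '{"linear":[[1,0,0.6],[1,0,0.6],[0,0,0],[0,0,0],[0,0,0]],"roll":[0,0,0,0,0],"fingers":[1,1,1,1,1]}'|sed -n '2p;4p'
python3 -m crank '{"linear":[[1,0,0.6],[0,0,0],[0,0,0],[0,0,0],[0,0,0]],"roll":[0,0,0,0,0],"fingers":[1,1,1,1,1]}'|sed -n '2p;4p'
```

```text
eef_pos: [0.5989, 0.1654, 0.1181]
contact_force: [-1.0, 0.7, 9.0]
eef_pos: [0.5989, 0.1654, 0.1181]
contact_force: [0.4, 0.3, 8.6]
```

```bash
python3 -m crank '{"linear":[[0,0,-0.8],[0,0,-0.7],[0,0,0],[0,0,0],[0,0,0]],"roll":[0,0,0,0,0],"fingers":[1,1,1,1,1]}'|sed -n '2p;4p'
python3 - <<'E'
from h import *
from bench import r
d=r.get_image('wrist')['img']
print([(i,d[i,320].tolist()) for i in range(70,104,2)])
E
```

```text
eef_pos: [0.5988, 0.1652, 0.1182]
contact_force: [6.4, 0.8, 2.5]
[(70, [89, 73, 48]), (72, [86, 68, 50]), (74, [89, 74, 51]), (76, [84, 69, 41]), (78, [93, 74, 53]), (80, [98, 81, 61]), (82, [100, 103, 98]), (84, [96, 101, 95]), (86, [95, 99, 91]), (88, [92, 94, 90]), (90, [124, 116, 109]), (92, [118, 110, 103]), (94, [120, 114, 107]), (96, [126, 120, 111]), (98, [122, 115, 112]), (100, [123, 119, 111]), (102, [121, 116, 107])]
```

```bash
python3 -m crank '{"linear":[[0,0,0],[0,0,0],[0,0,0],[0,0,0],[0,0,0]],"roll":[0,0,0,0,0],"fingers":[0.2,0,-0.3,-0.6,-1]}'
python3 -m crank '{"linear":[[0,0,0],[0,0,0],[0,0,0],[0,0,0],[0,0,-2]],"roll":[0,0,0,0,0],"fingers":[-1,-1,-1,-1,-1]}'
python3 -m crank '{"linear":[[0,0,-8],[0,0,-16],[0,0,-25],[0,0,-30],[0,0,-30]],"roll":[0,0,0,0,0],"fingers":[-1,-1,-1,-1,-1]}'
python3 -m crank '{"linear":[[-30,0,-10],[-35,0,0],[-35,0,0],[-20,0,0],[0,0,0]],"roll":[0,0,0,0,0],"fingers":[-1,-1,-1,-1,-1]}'
python3 -c "
from h import *
look('final',225,80,120,85)"
```

```text
clock: 24.05
eef_pos: [0.5949, 0.1646, 0.116]
tool_rot: [0.138, 0.99, -0.001, -0.001]
contact_force: [-0.4, 0.1, -0.6]
gripper_width: 0.0783
clock: 24.47
eef_pos: [0.5956, 0.1648, 0.1184]
tool_rot: [0.138, 0.99, -0.0, -0.001]
contact_force: [0.5, 0.6, -0.9]
gripper_width: 0.0856
clock: 24.88
eef_pos: [0.5957, 0.1647, 0.2295]
tool_rot: [0.138, 0.99, -0.0, -0.0]
contact_force: [0.7, 1.1, -0.4]
gripper_width: 0.0852
clock: 25.3
eef_pos: [0.7146, 0.1287, 0.2374]
tool_rot: [0.14, 0.99, -0.001, 0.001]
contact_force: [-0.6, -0.5, -0.4]
gripper_width: 0.0854
```

View pics/final.png

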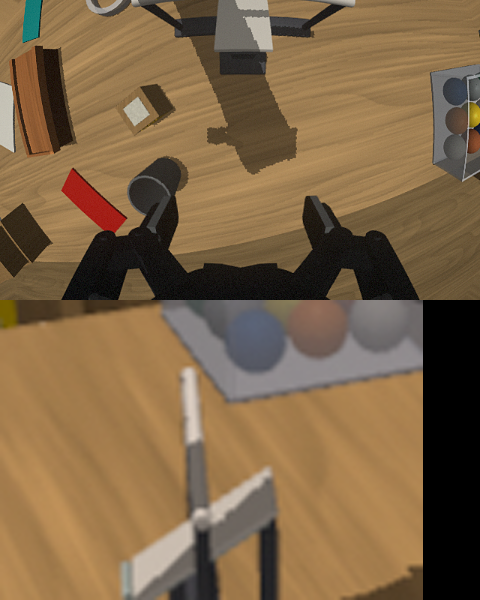

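Run:
```python
from h import *
from bench import r
goto(0,0,0)
e=np.array([.962,-.272,0]);o=np.array([.5615,.1757,0])-.045*e;o[2]=.052
c,s=np.cos(np.radians(35)),np.sin(np.radians(35))
X=c*e+np.array([0,0,s]);Z=-s*e+np.array([0,0,c]);Y=np.cross(Z,X)
d=r.get_image('side');M=d['cam_to_world'];f=300/85
for n,p in(('top near',(275,217)),('top far',(268,168)),('top far/low near',(133,300))):
    q=M[:3,:3]@np.linalg.inv(d['K'])@np.r_[225+p[0]/f-.3,80+p[1]/f-.3,1]
    k=(.004-(M[:3,3]-o)@Z)/(q@Z);P=M[:3,3]+k*q-o;print(n,round(P@X*1000,1),round(P@Y*1000,1))
d=r.get_image('wrist');M=d['cam_to_world'];K=d['K']
for p in((216,50),(272,49)):
    a=np.array([p[0]/.75-K[0,2],p[1]/.75-K[1,2]]);R=np.linalg.norm(a);th=R/K[0,0];q=M[:3,:3]@np.r_[a/R*np.sin(th),np.cos(th)]
    k=(.004-(M[:3,3]-o)@Z)/(q@Z);P=M[:3,3]+k*q-o;print('wrist upper corners',round(P@X*1000,1),round(P@Y*1000,1))
```

```text
pos [711.6 131.4 237.8] az 164.02 tilt 0.05 j7 1.16 tool delta [ 647.8 -322.1  238.3] roll None
top near 117.9 -36.5
top far 118.6 29.3
top far/low near -1.2 -22.9
wrist upper corners 113.4 -25.1
wrist upper corners 111.8 33.0
```

```bash
python3 -c "
from bench import r
print(r.job_done())"
```

```text
the job is handed in; nothing more can be done
None
```

The plate is on the easel and the job is handed in at about 26 s; no verdict was reported.

**What I did:**
- I slid the plate about 40 mm out over the tray's open end with shut fingertips.
- I gripped it by its long edges at about 25 N and lifted it.
- The moves cannot tilt the tool, so I brought the plate in under the light bar from behind the easel. I raised it against the underside of the bar to pivot it in the fingers to about 35°.
- I laid it on the strip, slid it down to the ledge and only then opened the fingers and backed away.

**Last checks:**
- **Contact:** while the plate was still held, a reaction force up the slope showed it was against the ledge.
- **Flatness:** in the last picture it lies flat along the strip with the robot clear. I did not measure its tilt after release. While it hung from the fingers, its pitch read 33.7° and 35.7° at the two lower corners, against the slope's 35°.
- **Position:** the two camera views disagree. The side view puts the upper end at x ≈ 118 mm with the middle about 4 mm to one side of the mid-line. The wrist view gives about 113 mm and 4 mm to the other side. With the plate on the ledge it should read 120 mm; I put the differences down to coarse corner picking. The sideways readings are within the 10 mm allowed.
- **Bystanders:** the carton and pen pot look unmoved in the last picture, where the tape roll is only partly in view. None of the three was measured again after the start.

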